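# Take the desk caddy off its hook and park it in its runners

### The arm

A 7-joint arm with a two-finger parallel gripper is mounted at the origin on a cart in front of the work surface, level with it; the furniture and walls round the work are solid. World frame = base frame: x ahead of the robot, y to its left, z up, the work surface at z = 0. Lengths are in m, angles in rad, forces in N, time in s.
With the tool pointing down it reaches from about 0.4 to 0.85 m from the base axis. Payload 10.4 kg.
Tool frame: the origin (TCP) lies midway between the tips of the shut fingers; the grasp point (between the pads) lies 19 mm behind it; z points along the fingers, y is the line along which they close (so a half turn about z gives the same grasp; the last joint's range is limited). The gripper opens to 87 mm and grips with 3 to 60 N. Pads are 19 mm wide; open, the fingers measure 117 mm over their backs; the gripper's body (75 mm by 190 mm) begins 51 mm behind the grasp point.
Start: joints at [1.23, 0.332, -0.065, 1.46, 0.022, 1.35, -0.088], TCP at [0.195, -0.594, 0.223] pointing down, gripper open.
Joint ranges: [-2.6, 2.6], [-0.5, 2.12], [-1.47, 1.34], [0.16, 2.42], [-1.27, 4.41], [0.06, 2.06], [-2.6, 2.6]. Speed limits (rad/s): [2.22, 2.22, 2.79, 2.79, 3.14, 3.14, 3.14].

### API

Orientations are given as a unit quaternion [x, y, z, w].
In Python, from bench import r gives the robot as it stands.
- The arm moves only by the tool apply_moves, never from a script. Its argument "steps" is a list of rows, each a list of 7 numbers: the turn, a rotation vector about the tool's x, y, z in rad, then the shift along the tool's x, y, z in mm, then the opening, from -1 (shut) to 1 (fully open). In form: [[ax, ay, az, x, y, z, claw], ...]. A call has 1 to 20 rows; each row is the pose to reach, as a shift and turn from the pose commanded when the call began, along the tool's axes at that moment; what a row does not reach only later rows make up. A row lasts 1/12 s, in which the tool goes at most 41.7 mm and 7.16 degrees, less where a joint would pass 70% of its speed; a pose out of reach is approached as far as the arm can. A call with a gripper value outside its range is refused whole. The fingers move at their own pace and stop on an object; "force" is the grip in N (left out, the last holds). Time passes only in rows, so rows that repeat a pose let the fingers close. It gives the time, the measured TCP pose, the force, the opening and the grip force at its end, in the units of the state.
- r.read_state(): the state, without advancing time (a new reading comes with each control period).
- r.camera(name): name is "scene" or "top"; returns a dict with "pixels" (420x560x3 uint8, red, green, blue), "z_map" (420x560 float32, m along the optical axis (not along the pixel's ray), 0 where there is no reading), "fovy" (degrees; the focal length in pixels is half the picture's height over the tangent of half this angle, whatever the lens; pixels are square), "cx", "cy" (the principal point, pixels), "position" and "orientation" of the camera in the world. Camera axes: x right, y down, z forward; pixel columns grow to the right and rows downward; lengths in m; the calibration is good to about 2 mm. A picture is of the moment at which its call begins.
- r.close_job(): hands the job in; it is judged then, once.
The state is a dict: "time": time; "joint_positions": joint angles; "joint_vel": joint speeds; "joint_torque": joint torques, N m; "ee_pos": TCP position; "eef_rot": TCP orientation; "ft_force": force on the tool from outside, world axes, zero at the start; "torque": the same for the moment, N m; "width": finger opening in m; "grip_force": force on a finger pad.
Only numpy, scipy, OpenCV 4.12 (cv2) and the standard library are available. Lean on these libraries where they do the work, as an engineer would, in place of code of your own. Each camera call takes 0.05 s, during which the arm holds its last target. There are 200 camera calls.

### The job

Take the white caddy off the deep hook of its stand: lift it just far enough that the hook's tip clears, draw it off without forcing it against the hook, and set it down gently and upright on the mat. Then slide it along the mat under the lips of the two runners until it is fully home against the back stop, with the two little things still in it, and leave everything else where it is.

Things in the scene. Friction and masses are not known exactly. Their poses are not given: they have to be found in the camera images.
- caddy: White plastic caddy, 0.28 to 0.46 kg, loose, hung on the hook at the start. Origin: centre of its underside; x across its middle panel (within 8 degrees of the stand's x at the start), y along it. Base 100 (x) x 146 (y) x 4 mm; on it an open tray 100 x 130 mm, 52 mm high, so 8 mm of base stick out at each y side as a flange. Home when its origin and axes match the dock's, either way round.
- caddy_grip (a point): Centre of the caddy's grip bar, 156 mm above its underside: 12 mm thick in the caddy's x, 108 mm long in y, 60 mm tall (top 30 mm above this point; the underside 30 mm below rests on the hook). Axes as the caddy's. Gripped across its thickness on its upper half, it leaves the fingers above the hook's arm; open fingers narrowly there, the tip stands 35 to 55 mm in front.
- caddy_hole (a point): Centre of the hand hole in the caddy's 12 mm thick middle panel: 80 mm wide (y) and 56 mm tall, from 70 to 126 mm above the caddy's underside. The hook's arm passes through it along x.
- caddy_front (a point): Middle of the flat outer front wall of the caddy's tray, at x = -50 mm, 26 mm above its underside; the wall is 130 mm wide and 52 mm high. Where it can be pushed.
- stand: Fixed stand of bent flat steel strap, 24 mm wide (y) and 6 mm thick, on a dark foot plate 150 x 110 x 8 mm (x from -55 to 95 mm). Origin on the mat below the hanging spot, z up. The upright stands at x = +75 mm and ends at the arm. The arm runs level from it toward the stand's -x and turns up at x = -45 mm. The caddy hangs between x = -6 and 12 mm, its underside 30 mm above the mat.
- hook_arm (a point): Point on the upper side of the hook's level arm, 156 mm above the mat, straight above the stand's origin; the strap is 24 mm wide and 6 mm thick. The caddy lifted by 50 mm meets the arm's underside with the lower edge of its hand hole.
- hook_tip (a point): Top of the hook's upturned tip, 188 mm above the mat, 32 mm above the arm's upper side, at x = -45 mm (middle of the 6 mm strap) in the stand's frame. The caddy must rise more than 32 mm to pass it, and is then drawn off along the stand's -x until its panel is past it.
- dock: Fixed low aluminium dock on the mat: two runners along x and a back stop 24 mm high whose face is at x = +50 mm. Origin on the mat where the caddy's origin lies when home; +x points in. Runners from x = -15 to 50 mm, inner faces at y = +-75.5 mm. Lips over the flange reach in to y = +-69 mm, 7.5 to 11.5 mm above the mat: slide in only. No catch, only friction, 2 to 6 N.
- dock_mouth (a point): Middle of the mouth of the runners, on the mat, 15 mm in front of the dock's origin; axes as the dock's. Flared wings before it widen the way in to y = +-89 mm, 44 mm in front of the dock's origin. The mat in front is flat and level with the dock's foot.
- puck_mid (a point): Centre of a black round puck, 33 mm across and 10 mm high, lying loose in the caddy's rear compartment.
- card_mid (a point): Centre of a dark flat card case, 35 x 40 x 8 mm, lying loose in the caddy's front compartment.
- mouse: Dark mouse 122 x 64 x 41 mm at the right front, a bystander. Origin under its centre.
- led_remote: Slim grey remote 22 x 86 x 8 mm lying between stand and dock, a bystander. Origin under its centre.
- usb_stick: Black memory stick 19 x 68 x 8 mm lying in the middle near the front edge, a bystander. Origin under its centre.
- drink_can: Drink can, 53 mm across, 133 mm high, standing at the right rear, a bystander. Origin under its centre.
- screwdriver: Small red screwdriver 150 mm long, 17 mm thick (its y is its length), lying on the desk left of the mat, a bystander. Origin under its centre.

How it is judged:
By the outcome, as a careful person would: the job done as asked, in the order asked, and still so for the second after the job is handed in, with the robot touching nothing.
It also fails if it takes over 66 s, if anything falls off the work surface, if the arm or the gripper's body presses on something with over 40 N, if the wrist force passes 120 N, or if a joint passes its speed limit or range.

## Working session

There is one attempt and no reset: what is moved stays moved. The work goes in short steps, Python scripts to look and compute and a tool call to move; the robot and the scene stay as the last step left them, time stands still between calls to the robot, and variables do not carry over. Pictures are saved under pics/ and viewed, at most 10 in all, crops included, and the job is handed in when it is done.

Besides the shell and the picture viewer there is one more tool, called after ">>>" by a JSON object that holds its "op" and its "data". apply_moves: Moves the arm, as the interface text tells. Its arguments: {"type":"object","properties":{"steps":{"type":"array","items":{"type":"array","items":{"type":"number"}}},"force":{"type":"number"}},"required":["steps"]}

```bash
mkdir -p pics; ls; cat > h.py <<'E'
import numpy as np, cv2, pickle
from scipy.spatial.transform import Rotation as R
def snap(r,name,tag):
    c=r.camera(name); pickle.dump(c,open(f'pics/{tag}.pkl','wb'))
    cv2.imwrite(f'pics/{tag}.png',c['pixels'][:,:,::-1]); return c
def load(tag): return pickle.load(open(f'pics/{tag}.pkl','rb'))
def cloud(c):
    H,W=c['z_map'].shape; f=H/2/np.tan(np.radians(c['fovy'])/2)
    v,u=np.mgrid[:H,:W]; z=c['z_map']
    p=np.stack([(u-c['cx'])/f*z,(v-c['cy'])/f*z,z],-1)
    return p@R.from_quat(c['orientation']).as_matrix().T+np.array(c['position'])
E
python3 - <<'E'
from bench import r
from h import *
for n in('scene','top'):
    c=snap(r,n,n+'0'); print(n,c['fovy'],c['cx'],c['cy'],c['position'],c['orientation'])
s=r.read_state(); print({k:np.round(v,3) for k,v in s.items()})
E
```

```text
pics
scene 46.62293535211981 278.87285779569044 207.0366934413035 [-0.1914913   0.50347463  1.04014725] [-0.40638258  0.82659855 -0.34909579  0.17239537]
top 55.01353447514202 280.58873886703446 210.85220424454678 [ 0.3914952  -0.05206981  1.17608137] [ 0.71210831 -0.69925595  0.04317411 -0.04559462]
{'time': np.float64(0.1), 'joint_positions': array([ 1.23 ,  0.333, -0.065,  1.461,  0.022,  1.35 , -0.088]), 'joint_vel': array([ 0.001, -0.002,  0.002, -0.002, -0.   , -0.001, -0.   ]), 'joint_torque': array([ 2.0000e-03, -6.2455e+01,  2.5000e-02, -3.9072e+01, -6.1000e-02,
        3.7000e-02,  0.0000e+00]), 'ee_pos': array([ 0.195, -0.593,  0.222]), 'eef_rot': array([ 0.987,  0.158, -0.   , -0.001]), 'ft_force': array([-0.358, -0.636, -0.241]), 'torque': array([ 0.015, -0.012, -0.03 ]), 'grip_force': np.float64(0.0), 'width': np.float64(0.087)}
```

View pics/scene0.png

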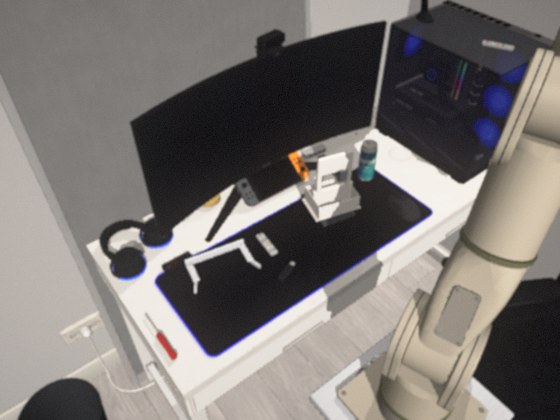

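View pics/top0.png

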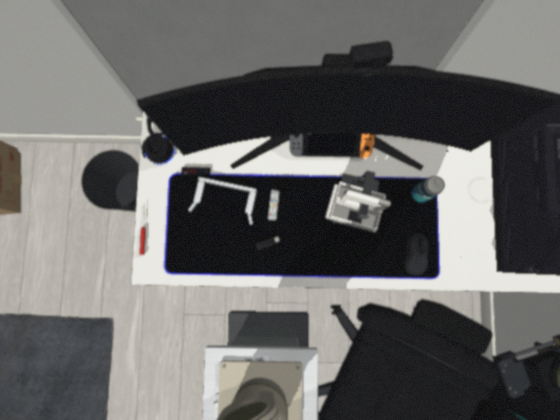

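The scene view shows the caddy on its stand at about (333,185), with the dock at (220,262). In the top view the caddy is at (357,208) and the dock at (225,195), with its mouth toward the robot. The remote is at (274,205), the stick at (268,243), the mouse at (417,254) and the can at (430,188).

```bash
python3 - <<'E'
from h import *
a=load('top0')['pixels'][:,:,::-1]; b=load('scene0')['pixels'][:,:,::-1]
t=np.hstack([cv2.resize(a[165:240,315:400],(400,353),interpolation=cv2.INTER_CUBIC),cv2.resize(a[165:240,180:265],(400,353),interpolation=cv2.INTER_CUBIC)])
u=cv2.resize(b[145:225,290:370],(240,240),interpolation=cv2.INTER_CUBIC); w=np.zeros((240,800,3),np.uint8);w[:,:240]=u
w[:,260:560]=cv2.resize(b[220:300,170:270],(300,240),interpolation=cv2.INTER_CUBIC)
cv2.imwrite('pics/crop1.png',np.vstack([t,w]))
c=load('top0');P=cloud(c)
print('mat z',np.median(P[220:235,180:240,2]),np.median(P[255:265,300:380,2]), 'mat corners',P[270,170],P[270,432])
# caddy bands
def box(m,name):
    q=P[m]; xy=q[:,:2].astype(np.float32); (cx,cy),(w,h),ang=cv2.minAreaRect(xy); print(name,len(q),np.round([cx,cy,w,h],4),round(ang,1),np.round(np.median(q[:,2]),4))
reg=np.zeros(P.shape[:2],bool); reg[165:240,315:400]=1
for lo,hi in((.2,.23),(.165,.2),(.07,.1),(.028,.045)): box(reg&(P[...,2]>lo)&(P[...,2]<hi),(lo,hi))
reg2=np.zeros_like(reg); reg2[170:232,180:265]=1
for lo,hi in((.007,.016),(.018,.03)):
    box(reg2&(P[...,2]>lo)&(P[...,2]<hi),(lo,hi))
np.set_printoptions(linewidth=250,precision=3,suppress=True)
print((P[176:230:3,186:262:3,2]*1000).astype(int))
E
```

```text
mat z -0.00011496588215653691 -0.0006349725871745981 mat corners [3.62077959e-01 2.69436858e-01 1.21950920e-04] [ 0.37595836 -0.48706698 -0.00195066]
(0.2, 0.23) 258 [ 0.5501 -0.2573  0.1071  0.0124] 74.9 0.2139
(0.165, 0.2) 161 [ 0.5293 -0.2504  0.1074  0.0428] 71.0 0.1839
(0.07, 0.1) 370 [ 0.5639 -0.2621  0.1306  0.1293] 74.5 0.0807
(0.028, 0.045) 714 [ 0.5638 -0.2619  0.146   0.1291] 74.7 0.0343
(0.007, 0.016) 433 [0.5809 0.1441 0.2482 0.13  ] 72.0 0.0108
(0.018, 0.03) 127 [0.614  0.1118 0.1697 0.0067] 79.1 0.0235
[[   0    3    0    0    0    0   -3    2   -2   -3    2    0    0    1    0    4    3   -5   -2    0   -1    0    0   -1    2    2]
 [  -1    1    0   -2    0   26   25   24   22    1    4    1    3   -1    1   -7    0   -1   -6    1    0    0    0    0   -1   -1]
 [   0    0    2    0    9   10    1    0    3   13   18   19   20   -2   -2    0   -6   -3    1   -1    1    1    1   -3    1   -1]
 [   0   -2    2    0    9   12    0    1    1    1    3   -1    0    6   16   20   19   25   -2   -1 1176    3    0    0    2    1]
 [   0    0   -1    1    7   12    2    2   -
[... 1117 characters left out ...]
  1    2   11    0   -1   -2   -4]
 [   3   -1    2    1   -2    0   -2    2    0    4    0   -3    2   -4   -4   -1   -1   -1    0   -2    1    8    3    0    0   -1]
 [   1    1   -3   -1   -1   -1    0   -1   -2   -1   -2   -2   -2    0    0    2   -2    3    2    3    0   11    2    0    0    0]
 [   4   -5    0   -7    0   -2   -2   -4   -1    1    0    0    7    0    0    2   -1   -1   -1    2   -2    0    1   -1    0    2]
 [  -3   -1    0   -3   -1    1    1    2    2    0   -1    0   -1    2    0   -1   -3   -1    2    2   -1   -1   -2   -1   -2    1]
 [  -4   -2    0   -2    0    2    4   -2   -1    2    3   -2   -4    3   -1    0    0    0    1   -4    0   -1    0   -1    0   -2]]
```

View pics/crop1.png

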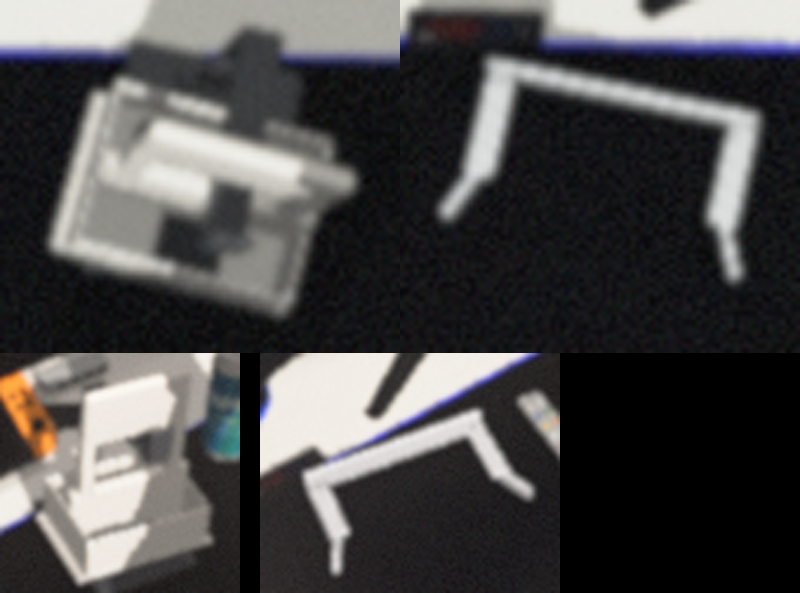

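Top-left crop: the bar runs from (150,135) to (330,180), and the dark hook tip at about (230,200) is on the robot side. The upright is behind, at (265,80). Right crop: the dock's back stop runs from (490,65) to (760,118), with its wings toward the robot. Next I'll fit the dock and hook more closely.

```bash
python3 - <<'E'
from h import *
np.set_printoptions(precision=4,suppress=True)
D={k:load(k+'0') for k in('top','scene')}
for k,c in D.items():
    P=cloud(c); x,y,z=P[...,0],P[...,1],P[...,2]; col=c['pixels'].astype(int); br=col.sum(-1)/3
    print('==',k)
    near=(abs(x-.55)<.14)&(abs(y+.26)<.13)
    m=near&(z>.205)&(z<.225); q=P[m]; (cx,cy),s,a=cv2.minAreaRect(q[:,:2].astype(np.float32)); vx=np.linalg.svd(q[:,:2]-q[:,:2].mean(0))[2][0]; print('bar',cx,cy,s,a,'yaw',np.degrees(np.arctan2(-vx[0],vx[1])) , q.mean(0),len(q))
    for lo,hi in((.15,.163),(.163,.2)):
        m=near&(z>lo)&(z<hi)&(br<90)
        q=P[m]; 
        if len(q): print('dark',lo,len(q),q.mean(0),q.min(0),q.max(0))
    # dock
    yaw=np.radians(-11.5)
    for _ in range(3):
        e=np.array([np.cos(yaw),np.sin(yaw)]); n=np.array([-e[1],e[0]])
        o=np.array([.61,.11]); u=(P[...,:2]-o)@e; v=(P[...,:2]-o)@n
        m=(abs(u)<.03)&(abs(v)<.1)&(z>.018)&(z<.03)&(br>110); q=P[m][:,:2]
        vx=np.linalg.svd(q-q.mean(0))[2][0]; yaw=np.arctan2(-vx[0]*np.sign(vx[1]),abs(vx[1]))
    print('stop n',len(q),'yaw',np.degrees(yaw),'u pct',np.percentile(u[m],[3,50,97]),'v range',v[m].min(),v[m].max())
    m2=(u>-.06)&(u<-.01)&(abs(v)<.11)&(z>.007)&(z<.015)&(br>110)
    for s in(-1,1):
        mm=m2&(v*s>0); vv=v[mm]; f=np.polyfit(u[mm],vv,1); print('runner',s,len(vv),np.percentile(vv,[3,50,97]),'slope deg',np.degrees(f[0]))
    print('centre of v mid',o+0*n)
    for nm,(px,py) in {'remote':(-.02,.56)[::-1],'stick':(.45,-.01)}.items():
        mm=(abs(x-px)<.07)&(abs(y-py)<.07)&(z>.004)&(z<.014)&(y<.04); print(nm,P[mm].min(0),P[mm].max(0))
    mm=(x>.5)&(x<1)&(abs(y)<.6)&(z>.2)&(z<.7)&~near; print('monitor', P[mm].min(0) if mm.any() else None, [ (round(Z,2),round(float(np.percentile(x[mm&(abs(z-Z)<.03)&(y<0)],1)),3)) for Z in(.25,.35,.45,.55) if (mm&(abs(z-Z)<.03)&(y<0)).sum()>5])
E
```

```text
== top
bar 0.550072968006134 -0.2572575509548187 (0.10706830024719238, 0.012424427084624767) 74.90995025634766 yaw -15.500603443215939 [ 0.5496 -0.2575  0.2138] 236
dark 0.15 277 [ 0.5773 -0.2673  0.1551] [ 0.508  -0.2865  0.1501] [ 0.626  -0.242   0.1604]
dark 0.163 30 [ 0.5108 -0.2534  0.1807] [ 0.506  -0.3081  0.1657] [ 0.532  -0.242   0.1901]
stop n 127 yaw -10.957108994024747 u pct [0.0008 0.0036 0.0069] v range -0.08225322996911368 0.08741829550040295
runner -1 89 [-0.0824 -0.075  -0.067 ] slope deg -0.7360706459880809
runner 1 93 [0.0719 0.0796 0.0878] slope deg -1.0023754581966053
centre of v mid [0.61 0.11]
remote [ 0.4978 -0.0883  0.004 ] [0.6273 0.0399 0.0134]
stick [ 0.3905 -0.0764  0.004 ] [0.5179 0.0399 0.0136]
monitor [ 0.6766 -0.6     0.2   ] [(0.25, 0.707), (0.35, 0.707), (0.45, 0.707)]
== scene
bar 0.5466484427452087 -0.25677913427352905 (0.10775938630104065, 0.018890447914600372) 76.7879867553711 yaw -15.256013981408495 [ 0.546  -0.2542  0.2134] 204
dark 0.15 27 [ 0.5273 -0.2562  0.1574] [ 0.505  -0.2709  0.1536] [ 0.5398 -0.2452  0.1615]
dark 0.163 46 [ 0.5071 -0.2501  0.1748] [ 0.504  -0.2612  0.1634] [ 0.5124 -0.2402  0.1895]
stop n 184 yaw -11.018200890597715 u pct [-0.003   0.0011  0.0063] v range -0.08241562649669411 0.08694462083518588
runner -1 80 [-0.0835 -0.0756 -0.0676] slope deg -0.9535463349180894
runner 1 81 [0.0712 0.0792 0.087 ] slope deg 0.13512179020910126
centre of v mid [0.61 0.11]
remote [ 0.4914 -0.0885  0.004 ] [0.6293 0.0399 0.014 ]
stick [ 0.3827 -0.0788  0.004 ] [0.5197 0.0398 0.0137]
monitor [ 0.6719 -0.6     0.2   ] [(0.25, 0.703), (0.35, 0.704), (0.45, 0.706), (0.55, 0.908)]
```

```bash
cat > go.py <<'E'
# usage: go.py x y z yaw_of_tool_y_deg : shift (mm) and turn in the tool frame, from the present pose
import sys; from bench import r; from h import *
np.set_printoptions(precision=3,suppress=True)
x,y,z,a=map(float,sys.argv[1:5]); s=r.read_state(); A=R.from_quat(s['eef_rot'])
c,n=np.cos(np.radians(a)),np.sin(np.radians(a))
B=R.from_matrix(np.column_stack([np.cross([c,n,0],[0,0,-1]),[c,n,0],[0,0,-1]]))
print('turn',(A.inv()*B).as_rotvec(),'shift',A.inv().apply(np.array([x,y,z])-s['ee_pos'])*1000,'up dir',A.inv().apply([0,0,1]))
print('t',s['time'],'pos',np.array(s['ee_pos']),'F',np.array(s['ft_force']),'w',s['width'],s['grip_force'],'q',np.array(s['joint_positions']))
E
python3 go.py .549 -.257 .30 -15.3
python3 - <<'E'
from h import *
c=load('top0');P=cloud(c)
for nm,p in {'stick':[(257,246),(278,239)],'remote':[(275,192),(272,218)]}.items(): print(nm,[np.round(P[v,u],3) for u,v in p])
E
```

```text
turn [-0.001 -0.001 -0.986] shift [ 441.216 -209.089  -77.941] up dir [-0.    -0.001 -1.   ]
t 0.1 pos [ 0.195 -0.593  0.222] F [-0.358 -0.636 -0.241] w 0.08690404161100437 0.0 q [ 1.23   0.333 -0.065  1.461  0.022  1.35  -0.088]
stick [array([0.435, 0.02 , 0.007]), array([ 0.457, -0.041,  0.004])]
remote [array([ 0.596, -0.029,  0.001]), array([ 0.517, -0.022,  0.009])]
```

>>> {"op": "apply_moves", "data": {"steps": [[0,0,0,10,-5,-35,-0.4],[0,0,-0.1,40,-20,-70,-0.4],[0,0,-0.2,75,-36,-78,-0.4],[0,0,-0.3,110,-52,-78,-0.4],[0,0,-0.4,147,-70,-78,-0.4],[0,0,-0.5,184,-87,-78,-0.4],[0,0,-0.6,221,-105,-78,-0.4],[0,0,-0.7,258,-122,-78,-0.4],[0,0,-0.8,295,-140,-78,-0.4],[0,0,-0.9,331,-157,-78,-0.4],[0,0,-0.986,368,-175,-78,-0.4],[0,0,-0.986,404,-192,-78,-0.4],[0,0,-0.986,430,-204,-78,-0.4],[0,0,-0.986,441,-209,-78,-0.4],[0,0,-0.986,441,-209,-78,-0.4],[0,0,-0.986,441,-209,-78,-0.4],[0,0,-0.986,441,-209,-78,-0.4],[0,0,-0.986,441,-209,-78,-0.4]], "force": 30}}

```text
time: 1.6
ee_pos: [0.5478, -0.2592, 0.3006]
eef_rot: [0.796, 0.606, -0.0, 0.0]
ft_force: [-0.4, -0.2, -0.1]
width: 0.0262
grip_force: 0.0
```

```bash
python3 go.py .549 -.257 .185 -15.3; python3 - <<'E'
from bench import r
from h import *
for n in('scene','top'): snap(r,n,n+'1')
a=load('scene1')['pixels'][:,:,::-1][90:240,250:450]; b=load('top1')['pixels'][:,:,::-1][130:280,280:480]
cv2.imwrite('pics/v1.png',np.hstack([cv2.resize(i,(400,300),interpolation=cv2.INTER_CUBIC) for i in(a,b)]))
E
```

```text
turn [-0.     0.001 -0.003] shift [  2.552   0.545 115.552] up dir [-0.001 -0.    -1.   ]
t 1.6 pos [ 0.548 -0.259  0.301] F [-0.396 -0.211 -0.13 ] w 0.02615836757361628 0.0 q [ 0.722  0.297 -0.455  1.368  0.13   1.506  0.006]
```

View pics/v1.png

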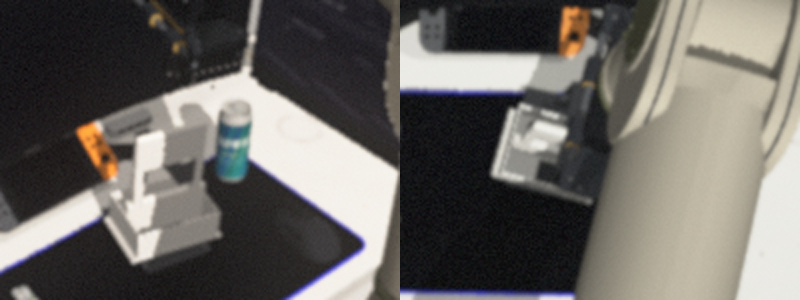

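The left crop shows the gripper near (185,45) above the bar, which spans (135–215,105–150). The view from above is partly hidden by the arm. The measured bar position stands, so I'm descending.

>>> {"op": "apply_moves", "data": {"steps": [[0,0,0,1,0.5,30,-0.4],[0,0,0,2,0.5,60,-0.4],[0,0,0,2.5,0.5,80,-0.4],[0,0,0,2.5,0.5,90,-0.4],[0,0,0,2.5,0.5,100,-0.4],[0,0,0,2.5,0.5,108,-0.4],[0,0,0,2.5,0.5,115,-0.4],[0,0,0,2.5,0.5,115,-0.4],[0,0,0,2.5,0.5,115,-0.4]]}}

```text
time: 2.45
ee_pos: [0.5503, -0.2552, 0.186]
eef_rot: [0.795, 0.607, 0.0, 0.0]
ft_force: [0.9, -0.2, -0.5]
width: 0.0263
grip_force: 0.0
```

```bash
python3 - <<'E'
from bench import r
from h import *
c=snap(r,'scene','scene2'); P=cloud(c)
a=c['pixels'][:,:,::-1][120:230,285:395]; cv2.imwrite('pics/v2.png',cv2.resize(a,(600,600),interpolation=cv2.INTER_CUBIC))
E
python3 go.py .549 -.257 .185 -15.3
```

```text
turn [ 0.001  0.    -0.   ] shift [-2.073 -0.977  1.377] up dir [-0.     0.001 -1.   ]
t 2.5 pos [ 0.55  -0.255  0.186] F [-0.295 -0.566  0.47 ] w 0.02612542401090723 0.0 q [ 0.721  0.349 -0.453  1.543  0.157  1.284 -0.02 ]
```

View pics/v2.png

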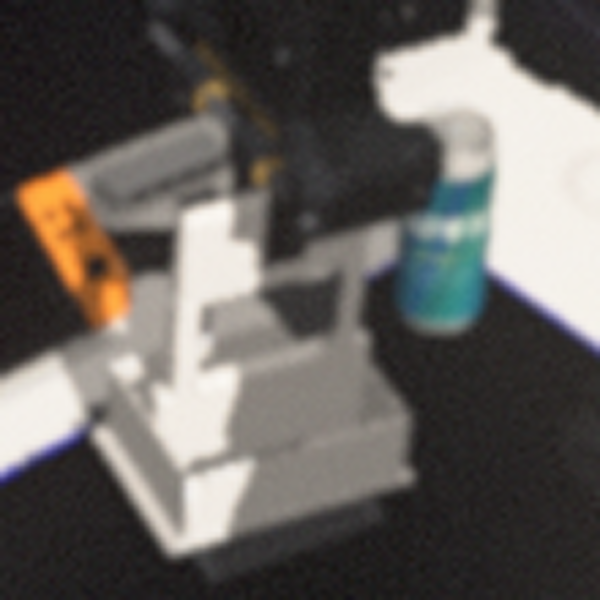

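The front finger is at (285,225), in front of the bar's upper half, and nothing is touching. Closing the fingers.

>>> {"op": "apply_moves", "data": {"steps": [[0,0,0,0,0,0,-1],[0,0,0,0,0,0,-1],[0,0,0,0,0,0,-1],[0,0,0,0,0,0,-1],[0,0,0,0,0,0,-1],[0,0,0,0,0,0,-1]], "force": 35}}

```text
time: 3.0
ee_pos: [0.5504, -0.2552, 0.186]
eef_rot: [0.795, 0.607, 0.0, 0.0]
ft_force: [0.5, -0.2, 2.3]
width: 0.0118
grip_force: 35.0
```

>>> {"op": "apply_moves", "data": {"steps": [[0,0,0,0,0,-1,-1],[0,0,0,0,0,-3,-1],[0,0,0,0,0,-6,-1],[0,0,0,0,0,-10,-1],[0,0,0,0,0,-14,-1],[0,0,0,0,0,-19,-1],[0,0,0,0,0,-24,-1],[0,0,0,0,0,-29,-1],[0,0,0,0,0,-34,-1],[0,0,0,0,0,-38,-1],[0,0,0,0,0,-41,-1],[0,0,0,0,0,-41,-1],[0,0,0,0,0,-41,-1]]}}

```text
time: 4.08
ee_pos: [0.5501, -0.2551, 0.2266]
eef_rot: [0.795, 0.607, 0.0, 0.0]
ft_force: [-0.7, -0.6, -4.4]
width: 0.0115
grip_force: 35.0
```

```bash
python3 - <<'E'
from bench import r
from h import *
c=snap(r,'scene','scene3'); P=cloud(c); z=P[...,2]
a=c['pixels'][:,:,::-1][100:230,275:405]; cv2.imwrite('pics/v3.png',cv2.resize(a,(600,600),interpolation=cv2.INTER_CUBIC))
E
python3 go.py .435 -.2286 .227 -15.3
```

```text
turn [-0.  0.  0.] shift [  -4.803 -117.888   -0.607] up dir [-0. -0. -1.]
t 4.1333 pos [ 0.55  -0.255  0.226] F [ 0.087 -0.308 -3.948] w 0.01170746430427402 34.999920101836324 q [ 0.722  0.325 -0.456  1.489  0.144  1.362 -0.011]
```

View pics/v3.png

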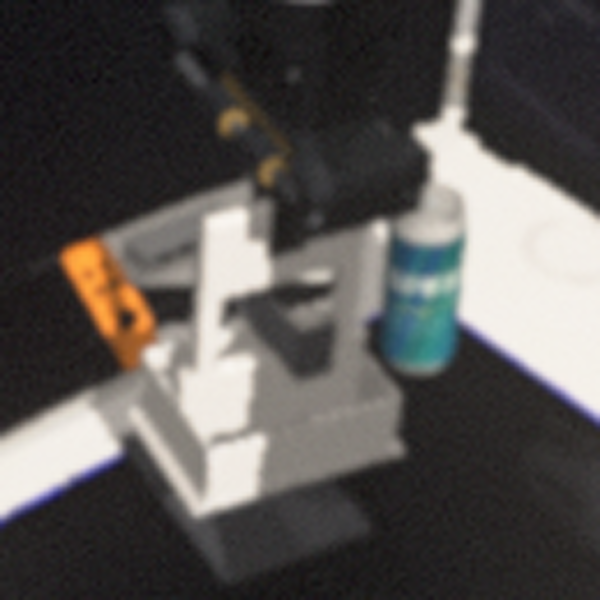

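The caddy is lifted level by about 40 mm, and the hook arm is visible through the hole at (290,290). The force corresponds to about 0.45 kg. Now drawing it off along the stand's -x.

>>> {"op": "apply_moves", "data": {"steps": [[0,0,0,0,-2,0,-1],[0,0,0,0,-6,0,-1],[0,0,0,-0.5,-12,0,-1],[0,0,0,-1,-19,0,-1],[0,0,0,-1,-26,0,-1],[0,0,0,-1.5,-33,0,-1],[0,0,0,-2,-40,0,-1],[0,0,0,-2,-47,0,-1],[0,0,0,-2,-54,0,-1],[0,0,0,-2.5,-61,0,-1]]}}

```text
time: 4.97
ee_pos: [0.4899, -0.2411, 0.2267]
eef_rot: [0.795, 0.607, 0.0, 0.0]
ft_force: [-0.3, -1.1, -3.8]
width: 0.012
grip_force: 35.0
```

>>> {"op": "apply_moves", "data": {"steps": [[0,0,0,0,-8,0,-1],[0,0,0,-1,-16,0,-1],[0,0,0,-1,-25,0,-1],[0,0,0,-2,-34,0,-1],[0,0,0,-2,-43,0,-1],[0,0,0,-2,-50,0,-1],[0,0,0,-2.5,-55,0,-1],[0,0,0,-2.5,-57,0,-1],[0,0,0,-2.5,-57,0,-1]]}}

```text
time: 5.72
ee_pos: [0.4347, -0.2288, 0.2267]
eef_rot: [0.795, 0.607, -0.0, 0.0]
ft_force: [-0.0, -0.5, -4.5]
width: 0.0115
grip_force: 35.0
```

```bash
python3 go.py .4588 .1418 .227 -11
```

```text
turn [ 0.     0.    -0.075] shift [363.843 -74.58   -0.445] up dir [-0.  0. -1.]
t 5.7167 pos [ 0.435 -0.229  0.227] F [-0.023 -0.543 -4.505] w 0.011463495588129563 34.999843603000045 q [ 0.831  0.061 -0.453  1.778  0.028  1.309  0.104]
```

>>> {"op": "apply_moves", "data": {"steps": [[0,0,0,4,-1,0,-1],[0,0,0,13,-3,0,-1],[0,0,-0.01,27,-5,0,-1],[0,0,-0.01,46,-9,0,-1],[0,0,-0.015,68,-14,0,-1],[0,0,-0.02,92,-19,0,-1],[0,0,-0.025,116,-24,0,-1],[0,0,-0.03,140,-29,0,-1],[0,0,-0.04,164,-34,0,-1],[0,0,-0.045,188,-39,0,-1],[0,0,-0.05,212,-44,0,-1],[0,0,-0.055,236,-49,0,-1],[0,0,-0.06,260,-54,0,-1],[0,0,-0.065,284,-59,0,-1],[0,0,-0.07,308,-64,0,-1],[0,0,-0.075,328,-68,0,-1],[0,0,-0.075,344,-71,0,-1],[0,0,-0.075,356,-73,0,-1],[0,0,-0.075,362,-74,0,-1],[0,0,-0.075,364,-75,0,-1]]}}

```text
time: 7.38
ee_pos: [0.4581, 0.1442, 0.2266]
eef_rot: [0.771, 0.637, 0.0, -0.0]
ft_force: [0.1, -0.6, -4.3]
width: 0.0115
grip_force: 35.0
```

>>> {"op": "apply_moves", "data": {"steps": [[0,0,0,0,0,3,-1],[0,0,0,0,0,9,-1],[0,0,0,0,0,17,-1],[0,0,0,0,0,26,-1],[0,0,0,0,0,35,-1],[0,0,0,0,0,42,-1],[0,0,0,0,0,46,-1],[0,0,0,0,0,48,-1],[0,0,0,0,0,48,-1]]}}

```text
time: 8.13
ee_pos: [0.4585, 0.142, 0.1781]
eef_rot: [0.772, 0.636, -0.0, -0.0]
ft_force: [-0.1, 0.4, -4.2]
width: 0.0116
grip_force: 35.0
```

```bash
python3 - <<'E'
from bench import r
from h import *
np.set_printoptions(precision=4,suppress=True)
for n in('scene','top'):
    c=snap(r,n,n+'4'); P=cloud(c); x,y,z=P[...,0],P[...,1],P[...,2]; br=c['pixels'].mean(-1)
    e=np.array([np.cos(np.radians(-11)),np.sin(np.radians(-11))]); nn=np.array([-e[1],e[0]])
    o=np.array([.5619,.1218]); u=(P[...,:2]-o)@e; v=(P[...,:2]-o)@nn
    m=(u>-.19)&(u<-.047)&(abs(v)<.1)&(z>.017)&(z<.1)&(br>60)
    print(n,m.sum(),'u',np.percentile(u[m],[.5,99.5]),'v',np.percentile(v[m],[.5,99.5]),'z',np.percentile(z[m],[.5,50]))
    mt=m&(z>.065)&(z<.082); print(' rim',mt.sum(),np.median(z[mt]) if mt.any() else 0,cv2.minAreaRect(np.stack([u[mt],v[mt]],-1).astype(np.float32)))
a=load('scene4')['pixels'][:,:,::-1][150:320,140:310]; b=load('top4')['pixels'][:,:,::-1][150:290,160:300]
cv2.imwrite('pics/v4.png',np.hstack([cv2.resize(i,(400,400),interpolation=cv2.INTER_CUBIC) for i in(a,b)]))
E
python3 go.py .4588 .1418 .17 -11
```

```text
scene 2419 u [-0.1584 -0.0559] v [-0.0696  0.0681] z [0.0229 0.0556]
 rim 573 0.07176758175366083 ((-0.10646164417266846, -0.004267096519470215), (0.13128623366355896, 0.105067178606987), 89.33220672607422)
top 831 u [-0.1539 -0.055 ] v [-0.0754  0.0079] z [0.0214 0.0275]
 rim 108 0.07248752516807899 ((-0.10458029806613922, -0.03660663217306137), (0.0997479259967804, 0.06294851750135422), 0.08994679898023605)
turn [ 0. -0.  0.] shift [-0.377  0.058  8.788] up dir [ 0.  0. -1.]
t 8.2333 pos [0.459 0.142 0.179] F [-0.225  0.005 -4.027] w 0.011696243784521429 34.999706503003836 q [ 0.421  0.114 -0.854  1.854  0.092  1.214 -0.654]
```

View pics/v4.png

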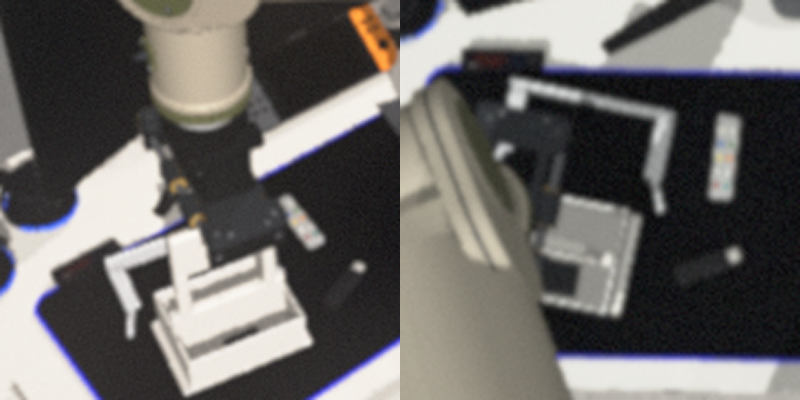

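The caddy hangs level in front of the dock mouth, with yaw matched and about 2.5 mm off to the right. The card is in its front compartment at top-view crop (558,278). The stick at (708,265) and the remote are clear. Lowering gently.

>>> {"op": "apply_moves", "data": {"steps": [[0,0,0,1,0,4,-1],[0,0,0,2.5,0,9,-1],[0,0,0,2.5,0,13,-1],[0,0,0,2.5,0,16,-1],[0,0,0,2.5,0,18,-1],[0,0,0,2.5,0,19,-1],[0,0,0,2.5,0,19,-1]]}}

```text
time: 8.82
ee_pos: [0.459, 0.1445, 0.1593]
eef_rot: [0.772, 0.636, -0.0, -0.0]
ft_force: [0.5, 1.2, -4.1]
width: 0.0118
grip_force: 35.0
```

>>> {"op": "apply_moves", "data": {"steps": [[0,0,0,0,0,0.5,-1],[0,0,0,0,0,1,-1],[0,0,0,0,0,1.5,-1],[0,0,0,0,0,2,-1],[0,0,0,0,0,2,-1]]}}

```text
time: 9.23
ee_pos: [0.4591, 0.1445, 0.1575]
eef_rot: [0.772, 0.636, -0.0, 0.0]
ft_force: [-0.1, -0.6, -4.5]
width: 0.0118
grip_force: 35.0
```

>>> {"op": "apply_moves", "data": {"steps": [[0,0,0,0,0,0.4,-1],[0,0,0,0,0,0.8,-1],[0,0,0,0,0,1.2,-1],[0,0,0,0,0,1.2,-1]]}}

```text
time: 9.57
ee_pos: [0.4591, 0.1445, 0.1562]
eef_rot: [0.772, 0.636, -0.0, 0.0]
ft_force: [0.1, -0.5, -3.4]
width: 0.0119
grip_force: 35.0
```

>>> {"op": "apply_moves", "data": {"steps": [[0,0,0,0,0,0.3,-1],[0,0,0,0,0,0.6,-1],[0,0,0,0,0,0.8,-1],[0,0,0,0,0,0.8,-1]]}}

```text
time: 9.9
ee_pos: [0.4593, 0.1444, 0.156]
eef_rot: [0.772, 0.636, 0.0, 0.0]
ft_force: [-3.6, -2.3, 5.3]
width: 0.0114
grip_force: 35.0
```

It's resting on the mat. Releasing and rising straight up.

>>> {"op": "apply_moves", "data": {"steps": [[0,0,0,0,0,0,-0.4],[0,0,0,0,0,0,-0.4],[0,0,0,0,0,0,-0.4],[0,0,0,0,0,0,-0.4],[0,0,0,0,0,-10,-0.4],[0,0,0,0,0,-30,-0.4],[0,0,0,0,0,-60,-0.4],[0,0,0,0,0,-90,-0.4],[0,0,0,0,0,-105,-0.4],[0,0,0,0,0,-110,-0.4]]}}

```text
time: 10.73
ee_pos: [0.4602, 0.1452, 0.269]
eef_rot: [0.772, 0.636, 0.002, 0.001]
ft_force: [1.2, -0.7, -0.6]
width: 0.0262
grip_force: 0.0
```

```bash
cat > chk.py <<'E'
import sys; from bench import r; from h import *
np.set_printoptions(precision=4,suppress=True)
e=np.array([np.cos(np.radians(-11)),np.sin(np.radians(-11))]); nn=np.array([-e[1],e[0]]); o=np.array([.5619,.1218])
for n in('scene','top'):
    c=snap(r,n,n+sys.argv[1]); P=cloud(c); z=P[...,2]; br=c['pixels'].mean(-1); u=(P[...,:2]-o)@e; v=(P[...,:2]-o)@nn
    for nm,lo,hi in(('rim',.044,.06),('bar',.175,.195)):
        m=(u>-.2)&(u<.08)&(abs(v)<.1)&(z>lo)&(z<hi)&(br>90)
        if m.sum()>20: print(n,nm,m.sum(),np.median(z[m]),cv2.minAreaRect(np.stack([u[m],v[m]],-1).astype(np.float32)),'u',np.percentile(u[m],[1,99]),'v',np.percentile(v[m],[1,99]))
E
python3 chk.py 5; python3 go.py .39 .154 .266 79
```

```text
scene rim 510 0.05038024564906596 ((-0.1065095067024231, -0.0014257654547691345), (0.10344838351011276, 0.13045674562454224), 0.05676395818591118) u [-0.1575 -0.0557] v [-0.0652  0.0636]
scene bar 293 0.18474016390710424 ((-0.1072685495018959, -0.0014800913631916046), (0.10716364532709122, 0.015659818425774574), 89.64628601074219) u [-0.1144 -0.1002] v [-0.0537  0.0512]
top rim 128 0.05008389338960084 ((-0.10443450510501862, -0.017800480127334595), (0.09992179274559021, 0.09570349752902985), 0.05636666342616081) u [-0.1544 -0.0547] v [-0.0656  0.0248]
top bar 131 0.18462964015083172 ((-0.10456472635269165, -0.01683701202273369), (0.07531153410673141, 0.011776471510529518), 89.81039428710938) u [-0.1104 -0.0988] v [-0.0539  0.02  ]
turn [ 0.002  0.001 -1.571] shift [ -4.184 -69.985   0.291] up dir [ 0.     0.002 -1.   ]
t 10.8333 pos [0.459 0.145 0.266] F [-0.141  0.254 -0.417] w 0.02582180834519965 0.0 q [ 0.442  0.043 -0.852  1.722  0.034  1.39  -0.608]
```

```bash
python3 - <<'E'
from bench import r
from h import *
s=r.read_state();A=R.from_quat(s['eef_rot']);Q=[]
for n in('scene5','top5','scene4','top4','scene3','scene1','top1'):
    P=cloud(load(n)).reshape(-1,3)
    if n[-1]=='5': Q.append(A.inv().apply(P-s['ee_pos']))
Q=np.vstack(Q)*1000; Q=Q[(abs(Q[:,0])<130)&(abs(Q[:,1])<130)]
for h in range(0,340,20):
    q=Q[(-Q[:,2]>h)&(-Q[:,2]<h+20)]
    if len(q)>10: print(h,len(q),np.round(np.percentile(q[:,:2],[2,98],axis=0).ravel()))
E
```

```text
60 118 [-36. -88.  38.  82.]
80 927 [-36. -92.  38.  80.]
100 1690 [-34. -95.  37.  94.]
120 246 [-20. -52.  27.   3.]
140 199 [-21. -53.  23. -21.]
160 606 [-36. -52.  38.   9.]
180 254 [-31. -38.  36.   2.]
200 456 [-41. -44.  43.  34.]
220 488 [-40. -43.  41.  33.]
240 458 [-38. -42.  45.  27.]
260 481 [-34. -42.  50.  11.]
280 362 [-25. -43.  41.  -1.]
300 199 [-58. -67.  55.  19.]
320 739 [-76. -93.  61.  44.]
```

The caddy stands upright and square at u≈-105 mm, centred to within about 1 mm. The gripper half-depth leaves clearance for a vertical push. Turning the tool and going down in front of the wall.

>>> {"op": "apply_moves", "data": {"steps": [[0,0,-0.1,0,-10,0,0],[0,0,-0.2,-1,-22,0,1],[0,0,-0.3,-2,-36,0,1],[0,0,-0.4,-3,-50,0,1],[0,0,-0.5,-4,-64,0,1],[0,0,-0.62,-4,-71,0,1],[0,0,-0.74,-4,-71,0,1],[0,0,-0.86,-4,-71,0,1],[0,0,-0.98,-4,-71,0,1],[0,0,-1.1,-4,-71,0,1],[0,0,-1.22,-4,-71,0,1],[0,0,-1.34,-4,-71,0,1],[0,0,-1.46,-4,-71,0,1],[0,0,-1.571,-4,-71,0,1],[0,0,-1.571,-4,-71,0,1],[0,0,-1.571,-4,-71,0,1],[0,0,-1.571,-4,-71,0,1]]}}

```text
time: 12.25
ee_pos: [0.3883, 0.1541, 0.2649]
eef_rot: [0.098, 0.995, -0.0, -0.0]
ft_force: [0.5, 0.1, -0.8]
width: 0.0869
grip_force: 0.0
```

```bash
python3 go.py .389 .155 .024 79
```

```text
turn [-0.    -0.001 -0.003] shift [ -0.702   1.094 240.909] up dir [ 0.001 -0.    -1.   ]
t 12.25 pos [0.388 0.154 0.265] F [ 0.467  0.119 -0.808] w 0.08694327866356341 0.0 q [ 0.338 -0.148 -0.732  1.862 -0.101  1.392  1.004]
```

>>> {"op": "apply_moves", "data": {"steps": [[0,0,0,0,0.5,30,1],[0,0,0,0,1,65,1],[0,0,0,0,1,100,1],[0,0,0,0,1,135,1],[0,0,0,0,1,165,1],[0,0,0,0,1,190,1],[0,0,0,0,1,210,1],[0,0,0,0,1,225,1],[0,0,0,0,1,235,1],[0,0,0,0,1,240,1],[0,0,0,0,1,240,1]]}}

```text
time: 13.17
ee_pos: [0.3884, 0.155, 0.0249]
eef_rot: [0.096, 0.995, -0.0, -0.001]
ft_force: [-0.2, 0.6, 0.6]
width: 0.0869
grip_force: 0.0
```

```bash
python3 go.py .389 .155 .024 79; python3 chk.py 6; python3 - <<'E'
from h import *
a=load('scene6')['pixels'][:,:,::-1][150:320,140:310]; b=load('top6')['pixels'][:,:,::-1][150:290,160:300]
cv2.imwrite('pics/v6.png',np.hstack([cv2.resize(i,(400,400),interpolation=cv2.INTER_CUBIC) for i in(a,b)]))
E
```

```text
turn [-0.    -0.001 -0.001] shift [-0.567  0.105  0.935] up dir [ 0.001 -0.    -1.   ]
t 13.1667 pos [0.388 0.155 0.025] F [-0.227  0.557  0.622] w 0.08685443521074057 0.0 q [ 0.26   0.189 -0.782  2.152  0.175  0.863  0.751]
scene rim 160 0.04921979034840135 ((-0.12301080673933029, 0.0058000348508358), (0.14794370532035828, 0.09762253612279892), 9.047375679016113) u [-0.1803 -0.0551] v [-0.0479  0.0634]
scene bar 69 0.18447444942577695 ((-0.1073729544878006, 0.03921740874648094), (0.026508240029215813, 0.013151961378753185), 87.39338684082031) u [-0.114 -0.101] v [0.0262 0.0523]
top rim 116 0.05018050289875531 ((-0.09490282833576202, -0.000875130295753479), (0.13019537925720215, 0.08109311759471893), 89.11782836914062) u [-0.1355 -0.0547] v [-0.0656  0.0636]
top bar 200 0.1846927765575485 ((-0.10456639528274536, -0.0009276457130908966), (0.10717707127332687, 0.011857494711875916), 89.86251831054688) u [-0.1104 -0.0987] v [-0.0542  0.0475]
```

View pics/v6.png

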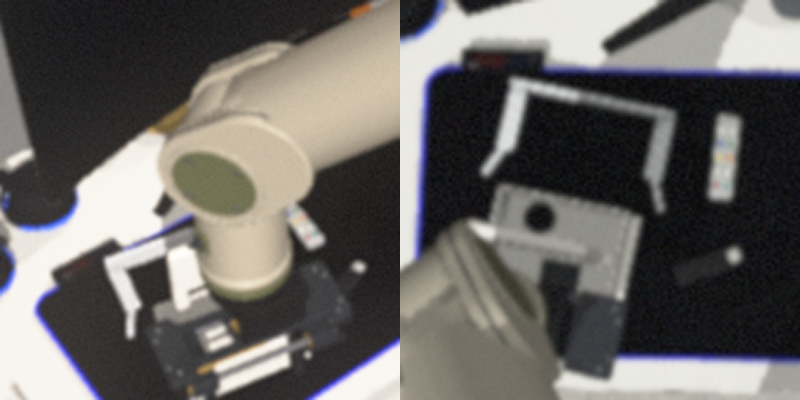

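The gripper is in front of the tray wall and hasn't disturbed it. In the top crop the puck is visible in the rear compartment at (540,217), and the caddy is lined up with the mouth. Pushing with both fingertips.

>>> {"op": "apply_moves", "data": {"steps": [[0,0,0,-2,0,0,1],[0,0,0,-5,0,0,1],[0,0,0,-8,0,0,1],[0,0,0,-12,0,0,1],[0,0,0,-16,0,0,1],[0,0,0,-20,0,0,1],[0,0,0,-25,0,0,1],[0,0,0,-30,0,0,1],[0,0,0,-35,0,0,1],[0,0,0,-40,0,0,1],[0,0,0,-45,0,0,1],[0,0,0,-50,0,0,1]]}}

```text
time: 14.27
ee_pos: [0.4383, 0.1455, 0.0254]
eef_rot: [0.096, 0.995, -0.0, -0.0]
ft_force: [-3.5, 0.5, 2.1]
width: 0.0872
grip_force: 1.9
```

```bash
python3 chk.py 7
```

```text
scene rim 103 0.04944337648097685 ((-0.07698585838079453, 0.003331441432237625), (0.1311797946691513, 0.10710537433624268), 3.503674030303955) u [-0.1383 -0.0147] v [-0.0525  0.0576]
scene bar 67 0.18413171086409919 ((-0.06706080585718155, 0.04070453345775604), (0.015372940339148045, 0.023594237864017487), 2.2316253185272217) u [-0.074  -0.0601] v [0.0288 0.0518]
top rim 114 0.05010204914867378 ((-0.04736034944653511, -0.0006346181035041809), (0.13031136989593506, 0.0688423439860344), 89.8187255859375) u [-0.0791 -0.0129] v [-0.0657  0.0641]
top bar 147 0.18488603918019775 ((-0.06298021227121353, -0.01595829799771309), (0.07754393666982651, 0.01196079421788454), 89.84629821777344) u [-0.0689 -0.0571] v [-0.0545  0.018 ]
```

>>> {"op": "apply_moves", "data": {"steps": [[0,0,0,-4,0,0,1],[0,0,0,-8,0,0,1],[0,0,0,-12,0,0,1],[0,0,0,-16,0,0,1],[0,0,0,-20,0,0,1],[0,0,0,-24,0,0,1],[0,0,0,-28,0,0,1],[0,0,0,-32,0,0,1],[0,0,0,-36,0,0,1],[0,0,0,-40,0,0,1],[0,0,0,-44,0,0,1],[0,0,0,-48,0,0,1],[0,0,0,-52,0,0,1]]}}

```text
time: 15.45
ee_pos: [0.4894, 0.1356, 0.0255]
eef_rot: [0.096, 0.995, -0.0, 0.0]
ft_force: [-2.4, 1.1, 0.2]
width: 0.087
grip_force: 1.2
```

>>> {"op": "apply_moves", "data": {"steps": [[0,0,0,-2,0,0,1],[0,0,0,-4,0,0,1],[0,0,0,-6,0,0,1],[0,0,0,-8,0,0,1],[0,0,0,-8,0,0,1]]}}

```text
time: 15.87
ee_pos: [0.4974, 0.1341, 0.0256]
eef_rot: [0.096, 0.995, 0.0, 0.0]
ft_force: [0.3, 0.7, -0.4]
width: 0.0871
grip_force: 0.1
```

```bash
python3 chk.py 8
```

```text
scene rim 134 0.04959074883132092 ((-0.01537054032087326, -0.0009762868285179138), (0.10706743597984314, 0.12426494061946869), 89.37535858154297) u [-0.077   0.0452] v [-0.053   0.0525]
scene bar 62 0.1849691630122789 ((-0.02642064541578293, -0.001570291817188263), (0.11380292475223541, 0.0184519961476326), 67.46246337890625) u [-0.0311 -0.0014] v [-0.0012  0.052 ]
top rim 108 0.05038785770894805 ((0.013874273747205734, -0.0013983175158500671), (0.1291799694299698, 0.06444870680570602), 89.50337982177734) u [-0.0157  0.0458] v [-0.0656  0.0611]
top bar 120 0.1848382274163876 ((-0.013702918775379658, -0.023645494133234024), (0.06213688477873802, 0.03187625855207443), 89.0690689086914) u [-0.0258  0.0019] v [-0.0544  0.0047]
```

>>> {"op": "apply_moves", "data": {"steps": [[0,0,0,-1,0,0,1],[0,0,0,-2,0,0,1],[0,0,0,-3,0,0,1],[0,0,0,-3,0,0,1]]}}

```text
time: 16.3
ee_pos: [0.4996, 0.1338, 0.0256]
eef_rot: [0.096, 0.995, -0.0, -0.0]
ft_force: [-3.8, 0.6, 3.0]
width: 0.0869
grip_force: 2.0
```

>>> {"op": "apply_moves", "data": {"steps": [[0,0,0,-0.7,0,0,1],[0,0,0,-1.4,0,0,1],[0,0,0,-1.4,0,0,1]]}}

```text
time: 16.55
ee_pos: [0.5012, 0.1334, 0.0255]
eef_rot: [0.096, 0.995, 0.0, 0.0]
ft_force: [-3.6, 2.2, 2.1]
width: 0.0868
grip_force: 2.1
```

>>> {"op": "apply_moves", "data": {"steps": [[0,0,0,-0.7,0,0,1],[0,0,0,-1.4,0,0,1],[0,0,0,-1.4,0,0,1]]}}

```text
time: 16.8
ee_pos: [0.5018, 0.1333, 0.0255]
eef_rot: [0.096, 0.995, -0.0, -0.001]
ft_force: [-7.3, 2.0, 6.5]
width: 0.0867
grip_force: 4.0
```

```bash
python3 chk.py 9
```

```text
scene rim 130 0.049432565403430884 ((-0.011961661279201508, 0.0007183589041233063), (0.1244233250617981, 0.10801418125629425), 0.5437905788421631) u [-0.0737  0.0495] v [-0.0525  0.0526]
scene bar 61 0.18436238684027417 ((-0.003992279060184956, 0.041336383670568466), (0.022316522896289825, 0.014081772416830063), 82.93280029296875) u [-0.0101  0.0032] v [0.0301 0.0521]
top rim 104 0.05036150493562108 ((0.01900479942560196, -0.0022613108158111572), (0.06463834643363953, 0.12680234014987946), 0.05788791552186012) u [-0.0103  0.0506] v [-0.0656  0.0586]
top bar 121 0.18460438303583915 ((-0.009304109029471874, -0.02360616996884346), (0.0617704913020134, 0.03200025111436844), 89.23966217041016) u [-0.025   0.0064] v [-0.0541  0.0041]
```

>>> {"op": "apply_moves", "data": {"steps": [[0,0,0,-0.7,0,0,1],[0,0,0,-1.5,0,0,1],[0,0,0,-1.5,0,0,1],[0,0,0,-1.5,0,0,1]]}}

```text
time: 17.23
ee_pos: [0.5018, 0.1333, 0.0253]
eef_rot: [0.095, 0.995, -0.001, -0.002]
ft_force: [-14.6, 2.3, 10.8]
width: 0.0871
grip_force: 7.3
```

It has hit the back stop: the force climbs with no further motion. Backing off, then up.

>>> {"op": "apply_moves", "data": {"steps": [[0,0,0,2,0,0,1],[0,0,0,5,0,0,1],[0,0,0,12,0,0,1],[0,0,0,25,0,0,1],[0,0,0,40,0,0,1],[0,0,0,55,0,0,1],[0,0,0,65,0,-10,1],[0,0,0,70,0,-40,1],[0,0,0,70,0,-75,1],[0,0,0,70,0,-110,1],[0,0,0,70,0,-145,1],[0,0,0,70,0,-180,1],[0,0,0,70,0,-215,1],[0,0,0,70,0,-230,1],[0,0,0,70,0,-230,1]]}}

```text
time: 18.48
ee_pos: [0.4369, 0.1467, 0.2593]
eef_rot: [0.096, 0.995, 0.0, 0.004]
ft_force: [0.5, 0.4, 0.3]
width: 0.087
grip_force: 0.0
```

```bash
python3 chk.py a; python3 - <<'E'
from h import *
a=load('scenea')['pixels'][:,:,::-1][130:340,140:350]; b=load('topa')['pixels'][:,:,::-1][140:300,140:300]
cv2.imwrite('pics/va.png',np.hstack([cv2.resize(i,(400,400),interpolation=cv2.INTER_CUBIC) for i in(a,b)]))
E
```

```text
scene rim 462 0.050100182776413205 ((-0.0010274946689605713, -0.0017734915018081665), (0.13141298294067383, 0.10606815665960312), 89.06067657470703) u [-0.0535  0.0505] v [-0.0654  0.0633]
scene bar 51 0.18693002110108126 ((-0.002878424245864153, -0.024227378889918327), (0.015168224461376667, 0.057742275297641754), 1.738399863243103) u [-0.0104  0.0046] v [-0.052   0.0043]
top rim 232 0.049840389484272496 ((0.0006322003901004791, -0.0005155876278877258), (0.13071668148040771, 0.10024049878120422), 89.87815856933594) u [-0.0495  0.0505] v [-0.0657  0.0643]
top bar 214 0.18485210979548827 ((0.0004021851345896721, -0.0012562274932861328), (0.012348433956503868, 0.10549899190664291), 0.04284672066569328) u [-0.0057  0.0063] v [-0.0535  0.0507]
```

View pics/va.png

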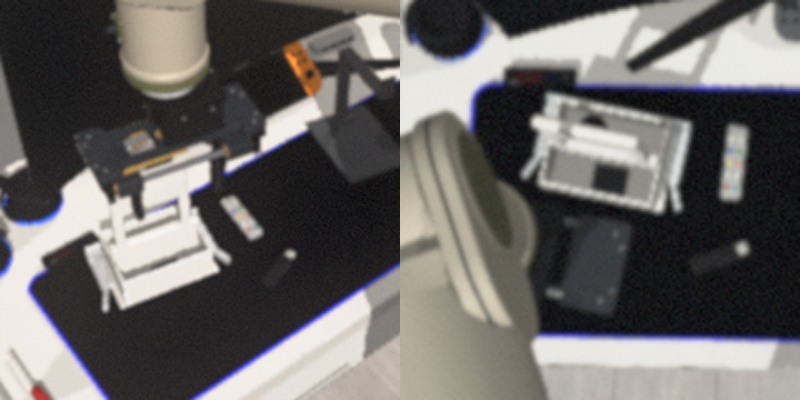

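The caddy is home in the dock and square to within 1 mm. The puck (595,123) and card (610,178) are inside, and the stand, remote and stick are where they were. Nothing touches the robot.

```bash
python3 -c "
from bench import r
print(r.close_job())"
```

```text
the job is handed in; nothing more can be done
None
```

The caddy is off the hook and fully home against the dock's back stop, within about 1 mm by camera, with puck and card still in it and nothing else seen to have moved; I handed the job in at about 18.6 s.

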